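# Clear the coffee pot and hold the spice carousel with the square jar to the front

## Task

The small brass coffee pot stands with its beak in among the jars of the spice carousel: before the carousel is turned, lift that pot out and stand it gently, upright, in the middle of the round cork trivet. Then turn the carousel until its only four-sided jar stands squarely at the front, at the ledge with the little steel cup, leaving every jar in its well. Keep a firm grip on the carousel itself so that it cannot turn while somebody spoons from that jar: finish while still holding it there, and leave everything else where it is.

Things in the scene. Friction and masses are not known exactly. Their poses are not given: they have to be found in the camera images.
- stand: Fixed stainless foot under the carousel, 200 mm across, 6 mm thick. Its FRONT, on the robot's side, is marked by a flat steel ledge 60 mm wide that sticks out from under the deck to 180 mm from the axis; a small steel cup stands on it. Origin on the turning axis, on the counter; its -x axis points out along the ledge (front), z up.
- carousel: Stainless turntable, turns either way without stops or clicks (friction about 0.03 Nm: stays where left, a nudge turns it; jars stand loose, turn it smoothly). Deck 248 mm across, upper face 30 mm above the counter; six wells (inside radius 32 mm, rim 8 mm high) 85 mm from the axis, 60 degrees apart, a jar in each. Origin on the axis, 20 mm above the counter; z up; x, y turn with the deck, wells at 0, 60, .. 300 degrees from x.
- knob (a point): Middle of the round black plastic knob on the carousel's centre post, fixed to the deck (turning it turns the carousel): 42 mm in diameter, straight grip side 26 mm high. This point lies on the axis, 186 mm above the counter; the knob's top is at 205 mm, clear above the jars (140 mm at most).
- square_jar: The one four-sided jar on the carousel: glass, square in plan, 44 x 44 mm, with a square steel lid 45 mm wide, 100 mm high, 0.2 kg. Stands loose in one of the wells, never the front one at the start. Origin at the centre of its underside, z up; its yaw is arbitrary and does not matter.
- pot: Small brass coffee pot (dallah) beside the carousel, its beak between two jars. One rigid piece, 0.36 to 0.6 kg, 175 mm high; foot 72, belly 94, waist 46 mm across. Origin under its centre, z up; beak along +x, tip 96 mm from the axis at 116 mm height, 12 mm thick, free to be lifted straight up; loop handle reaches 74 mm along -x. Lid does not come off; its knob: 18 mm across, at 154 to 170 mm height.
- pot_collar (a point): Middle of the pot's round upright collar, 52 mm in diameter, from 107 to 131 mm above the pot's underside; this point is on the pot's axis at 119 mm. Can be gripped from above with one finger on each side of the plane of beak and handle; the top of the lid knob is 56 mm above this point.
- trivet: Fixed round cork trivet, 130 mm across, 10 mm thick, flat. Origin at the centre of its underside, on the counter (top face 10 mm above it).
- portion_cup: Bystander: small steel cup, 44 mm across, 30 mm high, on the ledge at the front of the stand. Origin under its centre.
- big_pot: Bystander: a larger brass coffee pot of the same shape, 210 mm high, standing apart towards the back right. Origin under its centre.
- tin: Bystander: plain steel tin, 84 mm across, 120 mm high, on the left. Origin under its centre.
- spoon: Bystander: steel spoon 200 mm long, lying flat at the near left.
- cup0: Bystander: white handleless coffee cup, 60 mm across, 48 mm high, near the robot between carousel and trivet. Origin under its centre.
- cup1: Bystander: white handleless coffee cup, 60 mm across, 48 mm high, at the right beyond the trivet. Origin under its centre.
- cup2: Bystander: white handleless coffee cup, 60 mm across, 48 mm high, at the back left. Origin under its centre.
- jar_a: One of the five round spice jars on the carousel: glass, 55 mm across with a round steel lid, 102 to 110 mm high, 0.18 kg, loose in its well. Origin at the centre of its underside, z up.
- jar_b: One of the five round spice jars on the carousel: glass, 55 mm across with a round steel lid, 102 to 110 mm high, 0.18 kg, loose in its well. Origin at the centre of its underside, z up.
- jar_c: One of the five round spice jars on the carousel: glass, 55 mm across with a round steel lid, 102 to 110 mm high, 0.18 kg, loose in its well. Origin at the centre of its underside, z up.
- jar_d: One of the five round spice jars on the carousel: glass, 55 mm across with a round steel lid, 102 to 110 mm high, 0.18 kg, loose in its well. Origin at the centre of its underside, z up.
- jar_e: One of the five round spice jars on the carousel: glass, 55 mm across with a round steel lid, 102 to 110 mm high, 0.18 kg, loose in its well. Origin at the centre of its underside, z up.

How it is judged:
On the way:
1. the coffee pot stands upright and released on the trivet, with the carousel not yet turned (horizontal distance between pot and trivet below 0.028 m and height (world z) of pot between 0.006 and 0.014 m and angle between pot's own z axis and vertical below 0.1 rad and contact force between the fingers and pot below 0.1 N and linear speed of pot below 0.03 m/s and angle between the x axis of carousel and the x axis of stand, either way round below 0.35 rad), for 0.2 s.
At the end, for the whole second after the job is handed in: Pot upright, released and at rest on the trivet, axes within 28 mm; square jar at the front, within 14 mm to either side of the middle of the ledge; all jars upright in their wells; carousel at rest with the fingers on it at more than 2 N through the last second (horizontal distance between pot and trivet below 0.028 m and height (world z) of pot between 0.006 and 0.014 m and angle between each of pot, jar_a, jar_b, jar_c, jar_d, jar_e, square_jar's own z axis and vertical below 0.1 rad and contact force between the fingers and pot below 0.1 N and linear speed of pot below 0.03 m/s and y of square_jar in the frame of stand between -0.014 and 0.014 m and x of square_jar in the frame of stand between -0.1 and -0.07 m and angular speed of carousel below 0.06 rad/s and contact force between the fingers and carousel above 2 N and height (world z) of each of jar_a, jar_b, jar_c, jar_d, jar_e, square_jar below 0.036 m); the arm keeps its last pose, push and grip.
It fails at once if the carousel is turned (more than 0.35 rad) while the pot still stands with its beak among the jars (angle between the x axis of carousel and the x axis of stand, either way round above 0.35 rad and horizontal distance between pot and carousel below 0.22 m).
It fails at once if the pot is tipped by more than 0.4 rad (angle between pot's own z axis and vertical above 0.4 rad).
It fails at once if the pot is dropped (faster than 0.45 m/s with no finger on it) (contact force between the fingers and pot below 0.05 N and linear speed of pot above 0.45 m/s).
It fails at once if a jar is lifted out of its well (20 mm) or tipped by more than 0.3 rad (height (world z) of any of jar_a, jar_b, jar_c, jar_d, jar_e, square_jar above 0.05 m or angle between any of jar_a, jar_b, jar_c, jar_d, jar_e, square_jar's own z axis and vertical above 0.3 rad).
It fails at once if another thing on the counter is shifted by more than 30 mm or knocked over (distance of any of portion_cup, cup0, cup1, cup2, big_pot, tin, spoon from where it was at the start of the episode above 0.03 m or angle between any of portion_cup, cup0, cup1, cup2, big_pot, tin, spoon's own z axis and vertical above 0.5 rad).
It also fails if it takes over 64 s, if anything falls off the work surface, if the arm or the gripper's body presses on something with over 40 N, if the wrist force passes 120 N, or if a joint passes its speed limit or range.

## Robot

A 6-joint arm with a two-finger parallel gripper is mounted at the origin on the work surface. World frame = base frame: x ahead of the robot, y to its left, z up, the work surface at z = 0. Lengths are in m, angles in rad, forces in N, time in s.
With the tool pointing down it reaches from about 0.4 to 0.825 m from the base axis. Payload 7 kg.
Tool frame: the origin (TCP) lies between the finger pads; the fingertips stand ctrl.tip_extent ahead of it and the grasp point (between the pads) lies 3 mm ahead of it (ctrl.tip_extent is the distance from the TCP to the fingertips, in m); z points along the fingers, y is the direction in which the jaws open and shut (so a half turn about z gives the same grasp; the last joint's range is limited). The gripper opens to 88 mm and grips with 3 to 60 N. Pads are 19 mm wide; open, the fingers measure 130 mm over their backs; the gripper's body (78 mm by 193 mm) begins 47 mm behind the grasp point.
Start: joints at [-0.879, 0.359, 0.012, 0, -1.224, -0.288], TCP at [0.265, -0.621, 0.249] pointing down, gripper open.
Joint ranges: [-3.07, 3.07], [-1.43, 2.12], [-1.02, 1.25], [-3.03, 1.67], [-3.05, -0], [-3.03, 3.03]. Speed limits (rad/s): [2.39, 2.39, 3.01, 3.14, 3.14, 3.14].

## Interface

Orientations are given as a rotation vector (axis times angle).
In Python, from station import ctrl gives the robot as it stands.
- The arm moves only by the tool jog_arm, never from a script. Its argument "plan" is one flat list of numbers, 7 for each row, row after row: the turn, a rotation vector about the tool's x, y, z in degrees, then the shift along the tool's x, y, z in m, then the finger opening in m, from 0 to 0.0876. A call has 1 to 20 rows; each row shifts and turns the commanded pose from where the row before left it, along the tool's axes as they then stand; what a row does not reach is not made up. A row lasts 1/10 s, in which the tool goes at most 50 mm and 8.59 degrees, less where a joint would pass 70% of its speed; a pose out of reach is approached as far as the arm can. A call with a gripper value outside its range is refused whole. The fingers move at their own pace and stop on an object; "grip_force" is the grip in N (left out, the last holds). Time passes only in rows, so rows that do not move let the fingers close. It gives the time, the measured TCP pose, the force and the opening at its end, in the units of the state.
- ctrl.read_state(): the state, without advancing time (a new reading comes with each control period).
- ctrl.capture(name): name is "side" or "top"; returns (picture, depth): 480x640x3 uint8, red, green, blue; 480x640 float32, m along the optical axis (not along the pixel's ray), 0 where there is no reading.
- ctrl.calibration(name): a dict with "camera_matrix" (3x3 intrinsics, pixels), "distortion" ([k1, k2, p1, p2, k3] as OpenCV has them; the pictures are not rectified), "view" (4x4, takes a point from world to camera coordinates). Camera axes: x right, y down, z forward; pixel columns grow to the right and rows downward; lengths in m; the calibration is good to about 2 mm. A picture is of the moment at which its call begins. calibration takes no time and is no camera call.
- ctrl.close_job(): hands the job in, once; it reports no verdict.
The state is a dict: "time_s": time; "qpos": joint angles; "joint_vel": joint speeds; "effort": joint torques, N m; "position": TCP position; "tool_rot": TCP orientation; "force": force on the tool from outside, world axes, zero at the start; "torque": the same for the moment, N m; "gripper_width": finger opening in m.
Only numpy, scipy, OpenCV 4.12 (cv2) and the standard library are available. Lean on these libraries where they do the work, as an engineer would, in place of code of your own. Each camera call takes 0.05 s, during which the arm holds its last target. There are 200 camera calls.

## Working session

There is one attempt and no reset: what is moved stays moved. The work goes in short steps, Python scripts to look and compute and a tool call to move; the robot and the scene stay as the last step left them, time stands still between calls to the robot, and variables do not carry over. Pictures are saved under pics/ and viewed, about 8 in all and at most 12, crops included, and the job is handed in when it is done.

Besides the shell and the picture viewer there is one more tool, called after "Call:" by a JSON object that holds its "op" and its "data". jog_arm: Moves the arm, as the interface text tells. Its arguments: {"type":"object","properties":{"plan":{"type":"array"},"grip_force":{"type":"number"}},"required":["plan"]}

```bash
mkdir -p pics; ls; cat > h.py <<'E'
import numpy as np,cv2,pickle
from station import ctrl
def snap(n,f):
    im,d=ctrl.capture(n); np.savez(f'pics/{f}.npz',im=im,d=d); cv2.imwrite(f'pics/{f}.png',im[:,:,::-1]); return im,d
def ray(n,u,v):
    c=ctrl.calibration(n);K=np.array(c['camera_matrix']);V=np.array(c['view'])
    p=cv2.undistortPoints(np.array([[[u,v]]],float),K,np.array(c['distortion'],float))[0,0]
    R=V[:3,:3];o=-R.T@V[:3,3];return o,R.T@np.array([p[0],p[1],1.])
def at_z(n,u,v,z):
    o,r=ray(n,u,v);return o+r*(z-o[2])/r[2]
def cloud(n,d):
    c=ctrl.calibration(n);K=np.array(c['camera_matrix']);V=np.array(c['view'])
    vv,uu=np.mgrid[:480,:640];p=cv2.undistortPoints(np.stack([uu,vv],-1).reshape(-1,1,2).astype(float),K,np.array(c['distortion'],float)).reshape(-1,2)
    P=np.c_[p,np.ones(len(p))]*d.reshape(-1,1);W=(P-V[:3,3])@V[:3,:3];W[d.ravel()==0]=np.nan
    return W.reshape(480,640,3)
def proj(n,P):
    c=ctrl.calibration(n);V=np.array(c['view']);r,_=cv2.Rodrigues(V[:3,:3])
    return cv2.projectPoints(np.array(P,float).reshape(-1,1,3),r,V[:3,3],np.array(c['camera_matrix']),np.array(c['distortion'],float))[0].reshape(-1,2)
E
python3 - <<'E'
from h import *
print(ctrl.read_state(),ctrl.tip_extent)
for n in('top','side'):
    snap(n,n+'0');o,r=ray(n,320,240);print(n,o,r)
a=cv2.imread('pics/top0.png');b=cv2.imread('pics/side0.png')
E
```

```text
pics
{'time_s': 0.0, 'qpos': array([-8.78916864e-01,  3.59403424e-01,  1.10677783e-02, -3.54923339e-04,
       -1.22408919e+00, -2.88081089e-01]), 'joint_vel': array([ 0.00110425, -0.00184372, -0.00043187, -0.00054902, -0.00055328,
        0.00094744]), 'effort': array([ 6.16699726e-04, -5.82724428e+01,  2.93059319e+01,  6.99745819e+00,
        7.07093335e-03, -1.25412780e-04]), 'position': array([ 0.26501112, -0.62031575,  0.24761498]), 'tool_rot': array([ 6.29703693e-01, -3.07735378e+00, -2.50338907e-03]), 'force': array([-0.14058203,  0.16877684,  1.21165107]), 'torque': array([-0.01205206,  0.03363404, -0.02532383]), 'gripper_width': 0.0876443700896025} 0.022
top [0.4105383  0.00469199 1.13130078] [ 0.11017874 -0.02284975 -0.99400734]
side [0.18464357 0.80573072 0.75331127] [ 0.29310947 -0.74701257 -0.59679459]
```

View pics/top0.png

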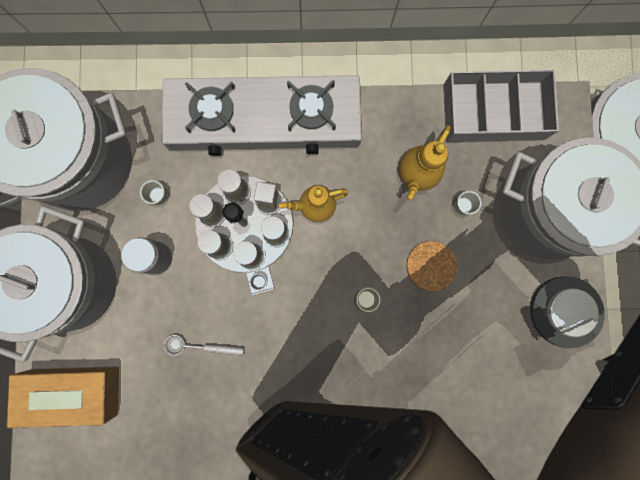

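View pics/side0.png

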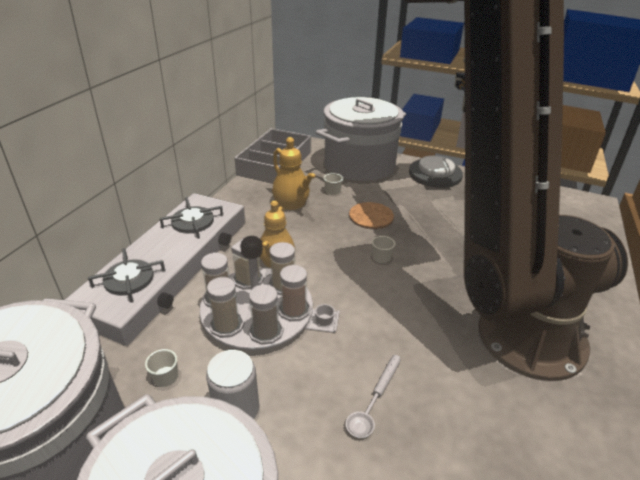

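The top view shows the knob at about (232,212), the pot's lid knob at (318,191), the trivet at (432,266), the square jar's lid at (267,194) and the ledge with its cup at (259,282). Next: enlarged crops.

```bash
python3 - <<'E'
from h import *
a=cv2.imread('pics/top0.png')[160:300,185:360];cv2.imwrite('pics/c1.png',cv2.resize(a,None,fx=4.5,fy=4.28,interpolation=cv2.INTER_CUBIC))
b=cv2.imread('pics/side0.png')[190:350,190:350];cv2.imwrite('pics/c2.png',cv2.resize(b,None,fx=3.75,fy=3.75,interpolation=cv2.INTER_CUBIC))
for n in('top','side'):
    z=np.load(f'pics/{n}0.npz');W=cloud(n,z['d']);im=z['im'].astype(int)
    h=cv2.cvtColor(z['im'],cv2.COLOR_RGB2HSV)
    u,v=proj(n,[.7,.2,.1])[0] if 0 else (0,0)
    np.save(f'pics/W{n}.npy',W)
    br=(h[...,1]>130)&(h[...,0]<30)&(W[...,2]<.03)&(W[...,2]>.004)&(W[...,0]<.8)
    l,lab,st,c=cv2.connectedComponentsWithStats(br.astype('uint8'))
    i=1+st[1:,4].argmax();P=W[lab==i];print(n,'trivet',st[i],P.mean(0),np.nanmin(P,0),np.nanmax(P,0),np.median(P[:,2]))
W=np.load('pics/Wtop.npy')
for nm,(u,v) in dict(knob=(232,212),pot=(318,190),sq=(267,192),ledge=(262,292)).items(): print(nm,W[v,u])
E
```

```text
top trivet [ 407  241   50   50 1633] [ 0.46497525 -0.30302548  0.01019273] [ 0.40047885 -0.36844947  0.00415897] [ 0.52626278 -0.2416649   0.01686136] 0.010141951318331567
side trivet [277 201   1   1   1] [ 0.7325772  -0.23571877  0.02286945] [ 0.7325772  -0.23571877  0.02286945] [ 0.7325772  -0.23571877  0.02286945] 0.022869446105123915
knob [0.57676713 0.16894901 0.20730982]
pot [ 0.62740551 -0.01543187  0.17699039]
sq [0.63593304 0.1016914  0.12938505]
ledge [0.40524268 0.12872686 0.01494738]
```

View pics/c1.png

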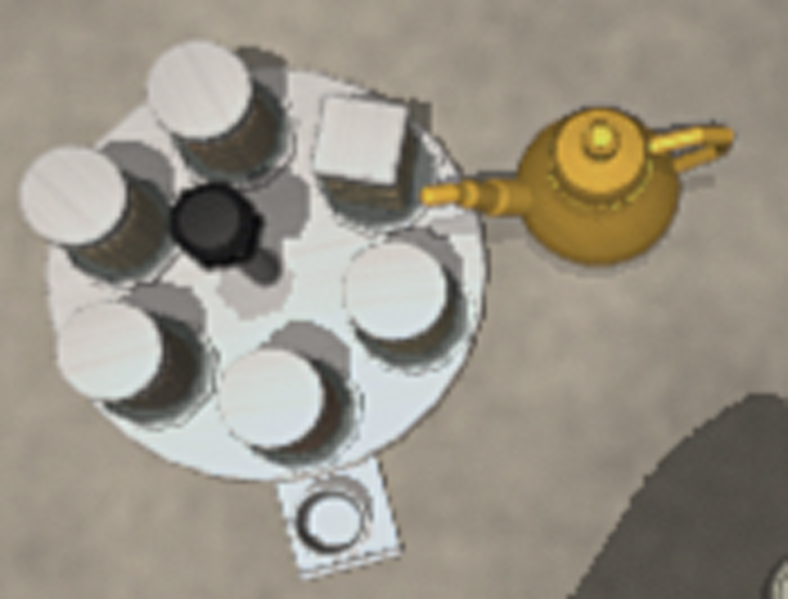

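View pics/c2.png

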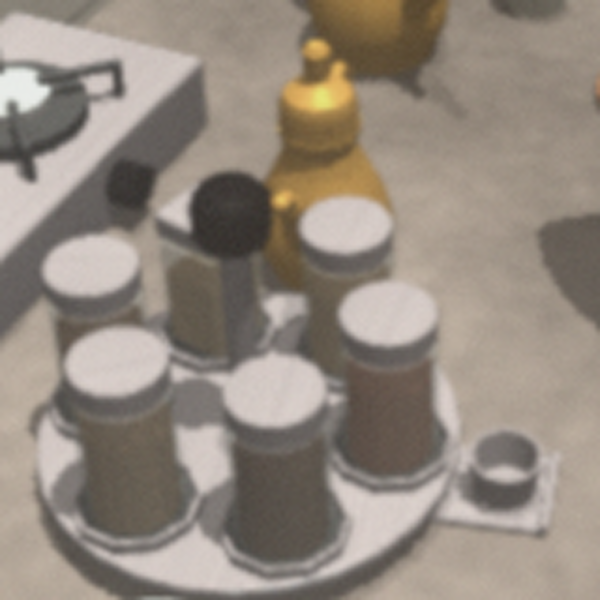

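Crop c1 gives the knob top at (232.3,211.9), lid knob top at (318.3,191), beak tip at (279.9,205.6), handle end at (346.8,191.5), square lid at (265,192.7), and ledge front corners at (252.8,295) and (274.3,288.5). In side crop c2 the knob's middle is at (251.9,247.3) and the lid knob at (274.5,202.5).

```bash
python3 - <<'E'
from h import *
def tri(a,b):
    o1,r1=ray('top',*a);o2,r2=ray('side',*b)
    s=np.linalg.lstsq(np.c_[r1,-r2],o2-o1,rcond=None)[0];p=o1+s[0]*r1;q=o2+s[1]*r2
    return (p+q)/2,np.linalg.norm(p-q)
print('knob',tri((233,212.5),(251.9,247.3)),at_z('top',232.3,211.9,.205),at_z('side',251.9,247.3,.190))
print('lidknob',tri((318.3,191.5),(274.5,202.5)),at_z('top',318.3,191.8,.17),at_z('side',274.5,202.5,.165))
W={n:np.load(f'pics/W{n}.npy') for n in('top','side')}
for n in W:
    P=W[n].reshape(-1,3);im=np.load(f'pics/{n}0.npz')['im'];hsv=cv2.cvtColor(im,cv2.COLOR_RGB2HSV).reshape(-1,3)
    near=(np.hypot(P[:,0]-.55,P[:,1]-.165)<.14)
    def circ(Q):
        A=np.c_[2*Q[:,:2],np.ones(len(Q))];c=np.linalg.lstsq(A,(Q[:,:2]**2).sum(1),rcond=None)[0];return c[:2],np.sqrt(c[2]+c[:2]@c[:2])
    dk=near&(P[:,2]>.024)&(P[:,2]<.036); Q=P[dk]; print(n,'deck',(np.percentile(Q,.5,0)+np.percentile(Q,99.5,0))/2,len(Q))
    h=cv2.minEnclosingCircle(Q[:,:2].astype('float32'));print(h)
    k=near&(P[:,2]>.165)&(P[:,2]<.2)&(hsv[:,2]<90);
    if k.sum()>5: print('knob pts',P[k].min(0),P[k].max(0),P[k].mean(0),k.sum())
    lid=near&(P[:,2]>.095)&(P[:,2]<.145)&(hsv[:,2]>120)&(hsv[:,1]<60)
    l,lab,st,c=cv2.connectedComponentsWithStats(lid.reshape(480,640).astype('uint8'))
    for i in range(1,l):
        if st[i,4]>100: q=W[n][lab==i];print('lid',c[i].round(1),st[i,4],q.mean(0).round(4),np.median(q[:,2]).round(4))
    br=(hsv[:,1]>120)&(hsv[:,0]<30)&(np.hypot(P[:,0]-.62,P[:,1]+.015)<.12)
    for a,b in((.02,.06),(.06,.1),(.108,.13),(.135,.15),(.155,.18)):
        q=P[br&(P[:,2]>a)&(P[:,2]<b)]
        if len(q)>5: print('pot',a,len(q),q.min(0).round(3),q.max(0).round(3),circ(q))
print('beak',at_z('top',279.9,205.6,.116),'handle',at_z('top',346.8,191.5,.1))
print('ledge',at_z('top',252.8,295,.006),at_z('top',274.3,288.5,.006),at_z('top',247.2,273.8,.006),at_z('top',268.3,267,.006))
print('sq',at_z('top',265,192.7,.13))
E
```

```text
knob (array([0.57959567, 0.1708225 , 0.18413028]), np.float64(0.0004148213621153796)) [0.57738499 0.16872115 0.205     ] [0.57530488 0.1773475  0.19      ]
lidknob (array([ 0.62472408, -0.0163966 ,  0.17082999]), np.float64(0.00142738766593537)) [ 0.62491808 -0.01615252  0.17      ] [ 0.62836132 -0.02467643  0.165     ]
top deck [0.55499677 0.17117193 0.03036593] 3250
((0.5499701499938965, 0.16456009447574615), 0.13994543254375458)
knob pts [0.5585616  0.14910318 0.17510552] [0.60052795 0.19236592 0.19997984] [0.57189762 0.16264042 0.19293403] 73
lid [228.8 180.7] 413 [0.6621 0.1881 0.1378] 0.1379
lid [264.3 192.2] 357 [0.6354 0.1079 0.1299] 0.1299
lid [200.9 205.4] 428 [0.6056 0.2515 0.1398] 0.1401
lid [272.2 227.6] 425 [0.5523 0.0907 0.1319] 0.132
lid [209.  241.6] 433 [0.5226 0.2343 0.1358] 0.1358
lid [244.6 252.5] 433 [0.4961 0.1539 0.1341] 0.1341
pot 0.02 146 [ 0.578 -0.065  0.03 ] [0.662 0.079 0.06 ] (array([ 0.62564621, -0.01349345]), np.float64(0.044613982617863056))
pot 0.06 516 [ 0.581 -0.084  0.06 ] [0.658 0.048 0.1  ] (array([ 0.63127851, -0.01404079]), np.float64(0.04211
[... 1028 characters left out ...]
88, -0.00884355]), np.float64(0.02487275209761916))
pot 0.108 119 [ 0.599 -0.07   0.109] [0.636 0.08  0.13 ] (array([0.6582243 , 0.01837827]), np.float64(0.06296738073495108))
pot 0.135 164 [ 0.6   -0.031  0.135] [0.645 0.01  0.15 ] (array([ 0.62186687, -0.01031579]), np.float64(0.015169988185559775))
pot 0.155 47 [ 0.615 -0.022  0.155] [ 0.63  -0.005  0.175] (array([ 0.62150634, -0.01290478]), np.float64(0.005963363557202058))
beak [0.60603158 0.0732738  0.116     ] handle [ 0.63983855 -0.08567886  0.1       ]
ledge [0.39813219 0.15319204 0.006     ] [0.41337329 0.09829412 0.006     ] [0.45236934 0.1669537  0.006     ] [0.46856777 0.11286496 0.006     ]
sq [0.63424489 0.10627243 0.13      ]
```

Call:
{"op": "jog_arm", "data": {"plan": [0,0,-7.9,0,0,-0.003,0.0876,0,0,-7.9,0,0,-0.003,0.0876,0,0,-7.9,0,0,-0.003,0.0876,0,0,-7.9,0,0,-0.003,0.0876,0,0,-7.9,0,0,-0.003,0.0876,0,0,-7.9,0,0,-0.003,0.0876,0,0,-7.9,0,0,-0.003,0.0876,0,0,-7.9,0,0,-0.003,0.0876,0,0,-7.9,0,0,-0.003,0.0876,0,0,-7.9,0,0,-0.003,0.0876]}}

```text
time_s: 1.1
position: [0.2651, -0.6205, 0.2781]
tool_rot: [-2.449, 1.967, 0.001]
force: [0.5, 0.7, -0.0]
gripper_width: 0.0876
```

Call:
{"op": "jog_arm", "data": {"plan": [0,0,0,-0.013,-0.012,0,0.0876,0,0,0,-0.026,-0.024,0,0.0876,0,0,0,-0.028,-0.026,0,0.0876,0,0,0,-0.028,-0.026,0,0.0876,0,0,0,-0.028,-0.026,0,0.0876,0,0,0,-0.028,-0.026,0,0.0876,0,0,0,-0.028,-0.026,0,0.0876,0,0,0,-0.028,-0.026,0,0.0876,0,0,0,-0.028,-0.026,0,0.0876,0,0,0,-0.028,-0.026,0,0.0876,0,0,0,-0.028,-0.026,0,0.0876,0,0,0,-0.028,-0.026,0,0.0876,0,0,0,-0.028,-0.026,0,0.0876,0,0,0,-0.028,-0.026,0,0.0876,0,0,0,-0.028,-0.026,0,0.0876,0,0,0,-0.028,-0.026,0,0.0876,0,0,0,-0.028,-0.026,0,0.0876,0,0,0,-0.028,-0.026,0,0.0876,0,0,0,-0.02,-0.018,0,0.0876,0,0,0,-0.01,-0.006,0,0.0876]}}

```text
time_s: 3.1
position: [0.6223, -0.0125, 0.2776]
tool_rot: [2.443, -1.974, -0.001]
force: [-0.2, -0.4, -0.6]
gripper_width: 0.0874
```

Call:
{"op": "jog_arm", "data": {"plan": [0,0,0,0.003,-0.001,0.01,0.0876,0,0,0,0,0,0.015,0.0876,0,0,0,0,0,0.015,0.0876,0,0,0,0,0,0.015,0.0876,0,0,0,0,0,0.015,0.0876,0,0,0,0,0,0.01,0.0876,0,0,0,0,0,0,0.0876,0,0,0,0,0,0,0.0876]}}

```text
time_s: 3.9
position: [0.6234, -0.0184, 0.1988]
tool_rot: [2.443, -1.975, 0.0]
force: [0.3, -0.2, 0.5]
gripper_width: 0.0876
```

```bash
python3 - <<'E'
from h import *
a,_=snap('top','t1');b,_=snap('side','s1');print(ctrl.read_state()['position'])
A=cv2.resize(a[140:260,240:400],None,fx=2.5,fy=2.5,interpolation=2);B=cv2.resize(b[130:290,200:360],(400,300) and (400,400),interpolation=2)
o=np.zeros((400,800,3),'uint8');o[:300,:400]=A;o[:,400:]=B;cv2.imwrite('pics/m1.png',o[:,:,::-1])
E
```

```text
[ 0.62385073 -0.01804039  0.1994686 ]
```

View pics/m1.png

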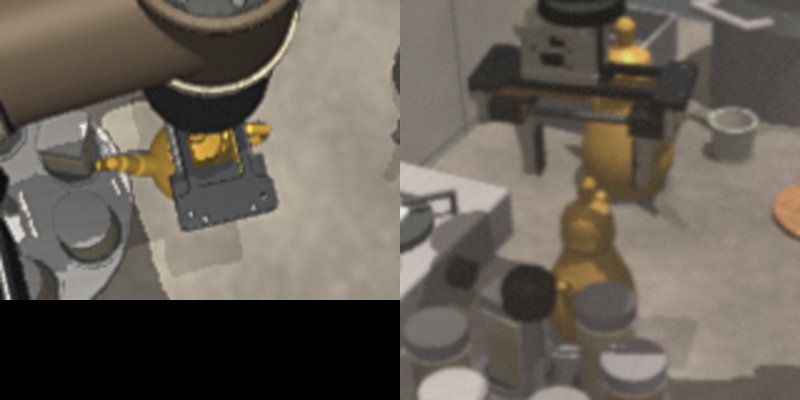

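The gripper is centred over the pot: in the side panel the fingers are at columns 532 and 648 and the lid knob at 588. I'll descend to the collar and close.

Call:
{"op": "jog_arm", "data": {"plan": [0,0,0,-0.002,0,0.01,0.0876,0,0,0,0,0,0.012,0.0876,0,0,0,0,0,0.012,0.0876,0,0,0,0,0,0.012,0.0876,0,0,0,0,0,0.01,0.0876,0,0,0,0,0,0.007,0.0876,0,0,0,0,0,0,0.0876,0,0,0,0,0,0,0.0876]}}

```text
time_s: 4.8
position: [0.6232, -0.016, 0.1356]
tool_rot: [2.444, -1.974, 0.0]
force: [0.0, 0.1, -0.1]
gripper_width: 0.0877
```

Call:
{"op": "jog_arm", "data": {"plan": [0,0,0,0,0,0,0.065,0,0,0,0,0,0,0.058,0,0,0,0,0,0,0.054,0,0,0,0,0,0,0.05,0,0,0,0,0,0,0.045,0,0,0,0,0,0,0.04,0,0,0,0,0,0,0.04,0,0,0,0,0,0,0.04], "grip_force": 25}}

```text
time_s: 5.6
position: [0.6238, -0.0158, 0.136]
tool_rot: [-2.443, 1.973, -0.002]
force: [2.9, 1.5, 2.1]
gripper_width: 0.0513
```

Call:
{"op": "jog_arm", "data": {"plan": [0,0,0,0,0,0,0.04,0,0,0,0,0,-0.004,0.04,0,0,0,0,0,-0.008,0.04,0,0,0,0,0,-0.01,0.04,0,0,0,0,0,-0.014,0.04,0,0,0,0,0,-0.014,0.04,0,0,0,0,0,-0.014,0.04,0,0,0,0,0,-0.014,0.04,0,0,0,0,0,-0.014,0.04,0,0,0,0,0,-0.01,0.04,0,0,0,0,0,-0.005,0.04,0,0,0,0,0,0,0.04], "grip_force": 38}}

```text
time_s: 6.8
position: [0.6233, -0.0159, 0.2433]
tool_rot: [-2.443, 1.974, -0.001]
force: [-0.1, 0.5, -5.1]
gripper_width: 0.0512
```

```bash
python3 - <<'E'
from h import *
a,_=snap('top','t2');b,_=snap('side','s2');print(ctrl.read_state()['force'])
A=cv2.resize(a[140:260,240:400],None,fx=2.5,fy=2.5,interpolation=2);B=cv2.resize(b[130:290,200:360],(400,400),interpolation=2)
o=np.zeros((400,800,3),'uint8');o[:300,:400]=A;o[:,400:]=B;cv2.imwrite('pics/m2.png',o[:,:,::-1])
E
```

```text
[-0.33890546 -0.19949695 -5.98402127]
```

View pics/m2.png

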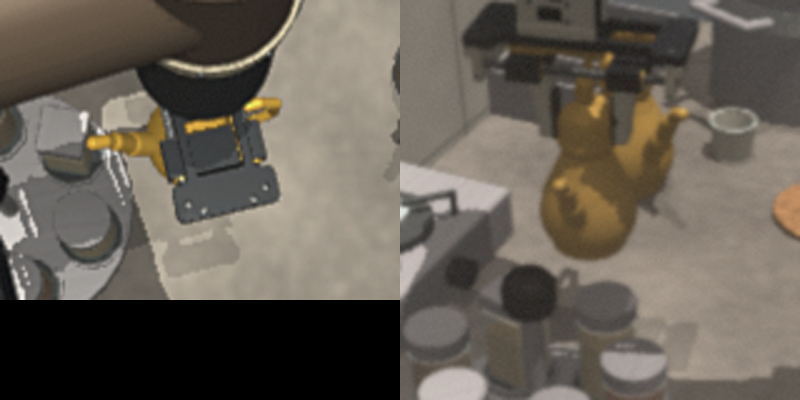

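The pot hangs clear and upright, with its beak above the jars and about 6 N of weight. I'll carry it to the trivet.

Call:
{"op": "jog_arm", "data": {"plan": [0,0,0,0.006,0.0055,0,0.04,0,0,0,0.006,0.005,0,0.04,0,0,0,0.014,0.0121,0,0.04,0,0,0,0.014,0.0121,0,0.04,0,0,0,0.014,0.0121,0,0.04,0,0,0,0.014,0.0121,0,0.04,0,0,0,0.014,0.0121,0,0.04,0,0,0,0.014,0.0121,0,0.04,0,0,0,0.014,0.0121,0,0.04,0,0,0,0.014,0.0121,0,0.04,0,0,0,0.014,0.0121,0,0.04,0,0,0,0.014,0.0121,0,0.04,0,0,0,0.014,0.0121,0,0.04,0,0,0,0.014,0.0121,0,0.04,0,0,0,0.014,0.0121,0,0.04,0,0,0,0.014,0.0121,0,0.04,0,0,0,0.014,0.0121,0,0.04,0,0,0,0.014,0.0121,0,0.04,0,0,0,0.006,0.0055,0,0.04,0,0,0,0.006,0.0055,0,0.04]}}

```text
time_s: 8.9
position: [0.4643, -0.3044, 0.2425]
tool_rot: [-2.443, 1.975, 0.0]
force: [0.9, -0.7, -5.6]
gripper_width: 0.0509
```

Call:
{"op": "jog_arm", "data": {"plan": [0,0,0,0,0,0.005,0.04,0,0,0,0,0,0.012,0.04,0,0,0,0,0,0.015,0.04,0,0,0,0,0,0.015,0.04,0,0,0,0,0,0.015,0.04,0,0,0,0,0,0.012,0.04,0,0,0,0,0,0.007,0.04,0,0,0,0,0,0.003,0.04,0,0,0,0,0,0,0.04,0,0,0,0,0,0,0.04]}}

```text
time_s: 9.9
position: [0.4653, -0.3038, 0.1591]
tool_rot: [-2.444, 1.974, -0.002]
force: [-0.8, 0.8, -5.1]
gripper_width: 0.0507
```

Contact is expected at about z 0.146. I'll check from the cameras that the pot is over the trivet.

```bash
python3 - <<'E'
from h import *
a,_=snap('top','t3');b,_=snap('side','s3')
A=cv2.resize(a[200:320,360:520],None,fx=2.5,fy=2.5,interpolation=2);B=cv2.resize(b[100:260,290:450],(400,400),interpolation=2)
o=np.zeros((400,800,3),'uint8');o[:300,:400]=A;o[:,400:]=B;cv2.imwrite('pics/m3.png',o[:,:,::-1])
E
```

```text
(no output)
```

View pics/m3.png

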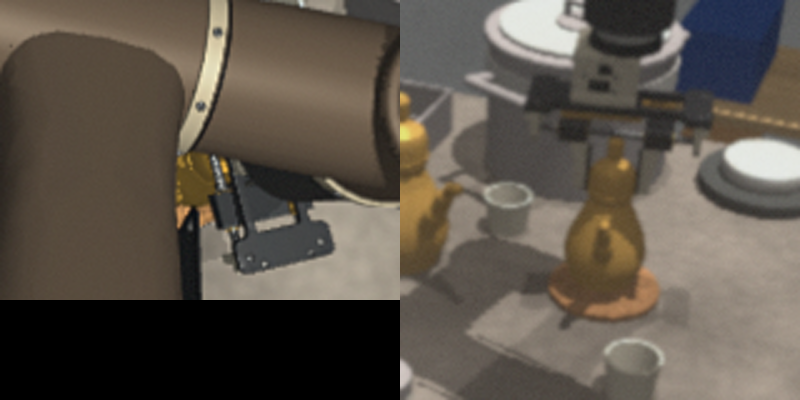

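Call:
{"op": "jog_arm", "data": {"plan": [0,0,0,0,0,0.003,0.04,0,0,0,0,0,0.003,0.04,0,0,0,0,0,0.002,0.04,0,0,0,0,0,0.002,0.04,0,0,0,0,0,0.001,0.04,0,0,0,0,0,0,0.04,0,0,0,0,0,0,0.04]}}

```text
time_s: 10.7
position: [0.4649, -0.3037, 0.1476]
tool_rot: [2.444, -1.974, 0.0]
force: [-0.4, -0.2, -5.7]
gripper_width: 0.0509
```

The side panel shows the pot just above the middle of the trivet, at (604,290). I'll lower it the last millimetres.

Call:
{"op": "jog_arm", "data": {"plan": [0,0,0,0,0,0.001,0.04,0,0,0,0,0,0.0007,0.04,0,0,0,0,0,0,0.04,0,0,0,0,0,0,0.04]}}

```text
time_s: 11.1
position: [0.465, -0.3037, 0.146]
tool_rot: [-2.444, 1.974, -0.0]
force: [0.3, -0.1, -4.1]
gripper_width: 0.0512
```

Call:
{"op": "jog_arm", "data": {"plan": [0,0,0,0,0,0.001,0.04,0,0,0,0,0,0,0.04,0,0,0,0,0,0,0.04]}}

```text
time_s: 11.4
position: [0.4654, -0.304, 0.1458]
tool_rot: [-2.444, 1.974, -0.002]
force: [-0.6, 0.8, 6.0]
gripper_width: 0.0507
```

Call:
{"op": "jog_arm", "data": {"plan": [0,0,0,0,0,0,0.054,0,0,0,0,0,0,0.06,0,0,0,0,0,0,0.07,0,0,0,0,0,0,0.08,0,0,0,0,0,0,0.0876,0,0,0,0,0,0,0.0876,0,0,0,0,0,0,0.0876,0,0,0,0,0,-0.01,0.0876,0,0,0,0,0,-0.02,0.0876,0,0,0,0,0,-0.025,0.0876,0,0,0,0,0,-0.03,0.0876,0,0,0,0,0,-0.03,0.0876,0,0,0,0,0,-0.02,0.0876,0,0,0,0,0,0,0.0876]}}

```text
time_s: 12.8
position: [0.4662, -0.3043, 0.2842]
tool_rot: [-2.443, 1.973, -0.01]
force: [0.5, -0.6, -0.1]
gripper_width: 0.0875
```

```bash
python3 - <<'E'
from h import *
print(ctrl.read_state()['position'],ctrl.read_state()['gripper_width'],ctrl.read_state()['qpos'])
b,_=snap('side','s4')
cv2.imwrite('pics/m4.png',cv2.resize(b[100:320,190:470],(760,597),interpolation=2)[:,:,::-1])
E
```

```text
[ 0.46623315 -0.30434756  0.28419652] 0.08754211987938451 [-2.25873128e-01  1.38640618e-01 -2.01380373e-01  1.19614798e-03
 -1.22437841e+00  4.37689526e-01]
```

View pics/m4.png

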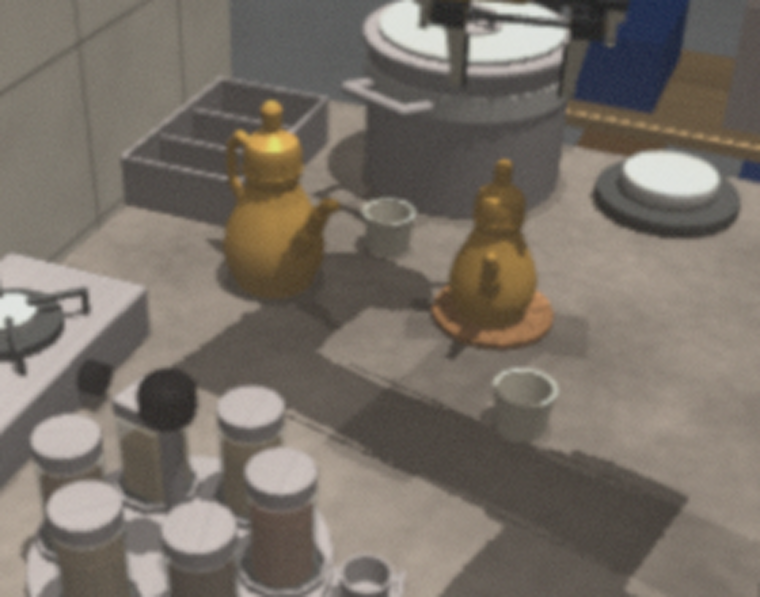

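The pot stands upright and released in the middle of the trivet, at (492,310) in the crop. The carousel is unmoved. Now to the knob.

Call:
{"op": "jog_arm", "data": {"plan": [0,0,0,-0.012,-0.006,0,0.0876,0,0,0,-0.0245,-0.0116,0,0.0876,0,0,0,-0.0245,-0.0116,0,0.0876,0,0,0,-0.0245,-0.0116,0,0.0876,0,0,0,-0.0245,-0.0116,0,0.0876,0,0,0,-0.0245,-0.0116,0,0.0876,0,0,0,-0.0245,-0.0116,0,0.0876,0,0,0,-0.0245,-0.0116,0,0.0876,0,0,0,-0.0245,-0.0116,0,0.0876,0,0,0,-0.0245,-0.0116,0,0.0876,0,0,0,-0.0245,-0.0116,0,0.0876,0,0,0,-0.0245,-0.0116,0,0.0876,0,0,0,-0.0245,-0.0116,0,0.0876,0,0,0,-0.0245,-0.0116,0,0.0876,0,0,0,-0.0245,-0.0116,0,0.0876,0,0,0,-0.0245,-0.0116,0,0.0876,0,0,0,-0.0245,-0.0116,0,0.0876,0,0,0,-0.0245,-0.0116,0,0.0876,0,0,0,-0.0085,-0.004,0,0.0876,0,0,0,-0.0045,-0.002,0,0.0876]}}

```text
time_s: 14.85
position: [0.576, 0.1731, 0.2787]
tool_rot: [2.444, -1.971, -0.001]
force: [-0.2, 0.5, 0.4]
gripper_width: 0.0878
```

Call:
{"op": "jog_arm", "data": {"plan": [0,0,0,0,0,0.005,0.0876,0,0,0,0,0,0.015,0.0876,0,0,0,0,0,0.005,0.0876,0,0,0,0,0,0,0.0876,0,0,0,0,0,0,0.0876]}}

```text
time_s: 15.35
position: [0.5767, 0.1715, 0.2553]
tool_rot: [-2.443, 1.975, -0.001]
force: [-0.5, -0.8, 0.5]
gripper_width: 0.0877
```

```bash
python3 - <<'E'
from h import *
s=ctrl.read_state();print(s['position'],s['qpos'])
a,_=snap('top','t5');b,_=snap('side','s5')
A=cv2.resize(a[140:300,180:340],(400,400),interpolation=2);B=cv2.resize(b[170:330,170:330],(400,400),interpolation=2)
cv2.imwrite('pics/m5.png',np.hstack([A,B])[:,:,::-1])
E
```

```text
[0.57671775 0.17147271 0.25527345] [ 6.13611092e-01  2.34671313e-01 -1.46930061e-01  2.90664183e-04
 -1.18894873e+00 -4.02466013e-01]
```

View pics/m5.png

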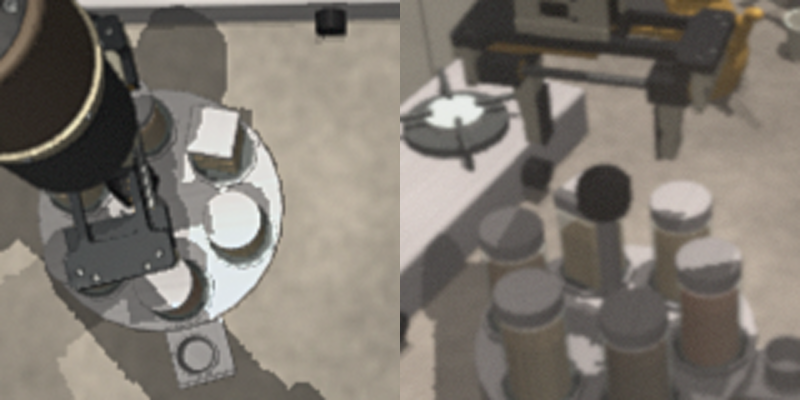

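The knob at (603,195) in the side panel lies midway between the fingers at 537 and 668. I'll descend and grip.

Call:
{"op": "jog_arm", "data": {"plan": [0,0,0,0,-0.002,0.006,0.0876,0,0,0,0,0,0.012,0.0876,0,0,0,0,0,0.014,0.0876,0,0,0,0,0,0.014,0.0876,0,0,0,0,0,0.012,0.0876,0,0,0,0,0,0.008,0.0876,0,0,0,0,0,0,0.08,0,0,0,0,0,0,0.07,0,0,0,0,0,0,0.06,0,0,0,0,0,0,0.05,0,0,0,0,0,0,0.046], "grip_force": 10}}

```text
time_s: 16.55
position: [0.5787, 0.1725, 0.1894]
tool_rot: [-2.443, 1.974, -0.0]
force: [1.0, 0.2, -0.7]
gripper_width: 0.0533
```

Call:
{"op": "jog_arm", "data": {"plan": [0,0,0,0,0,0,0.042,0,0,0,0,0,0,0.038,0,0,0,0,0,0,0.034,0,0,0,0,0,0,0.03,0,0,0,0,0,0,0.03]}}

```text
time_s: 17.05
position: [0.5802, 0.1729, 0.1893]
tool_rot: [-2.442, 1.972, -0.003]
force: [7.4, 0.1, -2.3]
gripper_width: 0.0413
```

Call:
{"op": "jog_arm", "data": {"plan": [0,0,0,0,-0.0015,0,0.03,0,0,0,0,0,0,0.03,0,0,0,0,0,0,0.03], "grip_force": 20}}

```text
time_s: 17.35
position: [0.5803, 0.1729, 0.1893]
tool_rot: [-2.443, 1.974, -0.001]
force: [0.9, 0.2, 2.9]
gripper_width: 0.0412
```

Call:
{"op": "jog_arm", "data": {"plan": [0,0,1,0.001,0,0,0.03,0,0,2,0,0,0,0.03,0,0,3,0,0,0,0.03,0,0,4,0,0,0,0.03,0,0,4,0,0,0,0.03,0,0,4,0,0,0,0.03,0,0,4,0,0,0,0.03,0,0,4,0,0,0,0.03,0,0,4,0,0,0,0.03,0,0,4,0,0,0,0.03,0,0,4,0,0,0,0.03,0,0,4,0,0,0,0.03,0,0,4,0,0,0,0.03,0,0,4,0,0,0,0.03,0,0,4,0,0,0,0.03,0,0,3,0,0,0,0.03,0,0,2,0,0,0,0.03,0,0,1,0,0,0,0.03,0,0,0,0,0,0,0.03]}}

```text
time_s: 19.25
position: [0.5815, 0.1724, 0.1892]
tool_rot: [-1.127, 2.929, 0.0]
force: [5.3, 1.8, 0.3]
gripper_width: 0.0409
```

Call:
{"op": "jog_arm", "data": {"plan": [0,0,1,0,0,0,0.03,0,0,2,0,0,0,0.03,0,0,3,0,0,0,0.03,0,0,4,0,0,0,0.03,0,0,4,0,0,0,0.03,0,0,4,0,0,0,0.03,0,0,4,0,0,0,0.03,0,0,4,0,0,0,0.03,0,0,4,0,0,0,0.03,0,0,4,0,0,0,0.03,0,0,4,0,0,0,0.03,0,0,4,0,0,0,0.03,0,0,4,0,0,0,0.03,0,0,4,0,0,0,0.03,0,0,3,0,0,0,0.03,0,0,2,0,0,0,0.03,0,0,1,0,0,0,0.03,0,0,1,0,0,0,0.03,0,0,0,0,0,0,0.03]}}

```text
time_s: 21.15
position: [0.5818, 0.1713, 0.1892]
tool_rot: [0.408, 3.112, 0.0]
force: [7.7, -4.3, -0.3]
gripper_width: 0.041
```

```bash
python3 - <<'E'
from h import *
s=ctrl.read_state();print(s['position'],s['tool_rot'],s['qpos'],s['force'])
a,d=snap('top','t6');b,d2=snap('side','s6')
for n,im,dd in(('top',a,d),('side',b,d2)):
    W=cloud(n,dd);hsv=cv2.cvtColor(im,cv2.COLOR_RGB2HSV)
    m=(np.hypot(W[...,0]-.579,W[...,1]-.171)<.14)&(W[...,2]>.12)&(W[...,2]<.145)&(hsv[...,1]<60)&(hsv[...,2]>70)
    l,lab,st,c=cv2.connectedComponentsWithStats(m.astype('uint8'))
    for i in range(1,l):
        if st[i,4]>60:
            q=W[lab==i].mean(0);print(n,c[i].round(1),st[i,4],q.round(4),np.degrees(np.arctan2(q[1]-.171,q[0]-.579)).round(1))
A=cv2.resize(a[150:310,180:340],(400,400),interpolation=2);B=cv2.resize(b[190:350,170:330],(400,400),interpolation=2)
cv2.imwrite('pics/m6.png',np.hstack([A,B])[:,:,::-1])
E
```

```text
[0.58177135 0.17126486 0.18924157] [4.08239711e-01 3.11217633e+00 1.45290221e-04] [ 6.09192101e-01  2.89726337e-01 -2.30361114e-01  2.06358338e-03
 -1.04861214e+00 -2.44187641e+00] [ 7.69797307 -4.28580722 -0.26215306]
top [262.9 187.7] 330 [0.6437 0.1098 0.1398] -43.4
top [276.4 226.8] 288 [0.5531 0.0806 0.1374] -106.0
top [211.1 243.4] 449 [0.519  0.2303 0.1318] 135.3
top [247.2 252.4] 390 [0.4966 0.1487 0.1296] -164.9
side [280.9 249.6] 433 [0.553  0.0968 0.1343] -109.3
side [213.5 265.4] 475 [0.6581 0.1995 0.1327] 19.8
side [253.4 269.6] 84 [0.5759 0.1779 0.1325] 114.1
side [294. 275.] 389 [0.495  0.1548 0.128 ] -169.1
side [222.8 291.9] 535 [0.5989 0.2592 0.1313] 77.3
side [265.6 297. ] 525 [0.517  0.2371 0.1298] 133.2
```

View pics/m6.png

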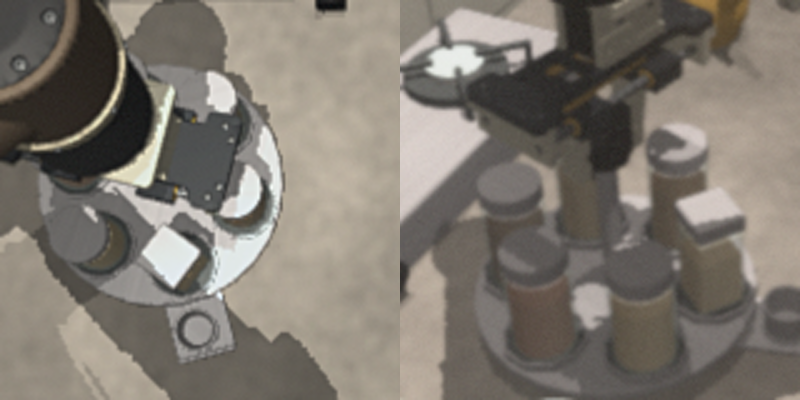

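The square jar's lid at top pixel (247,252) bears −164.9°, against −165.3° for the ledge. That is within 2 mm of the middle. All six jars stand upright. A final hold with a firmer grip, then a pot check, then hand in.

Call:
{"op": "jog_arm", "data": {"plan": [0,0,0,0,0,0,0.03,0,0,0,0,0,0,0.03,0,0,0,0,0,0,0.03,0,0,0,0,0,0,0.03,0,0,0,0,0,0,0.03], "grip_force": 28}}

```text
time_s: 21.75
position: [0.5818, 0.1713, 0.1892]
tool_rot: [0.407, 3.112, 0.0]
force: [7.6, -2.0, -0.4]
gripper_width: 0.0416
```

```bash
python3 - <<'E'
from h import *
for n in('top','side'):
    im,d=snap(n,n[0]+'7');W=cloud(n,d);h=cv2.cvtColor(im,cv2.COLOR_RGB2HSV)
    q=W[(h[...,1]>120)&(h[...,0]<30)&(np.hypot(W[...,0]-.465,W[...,1]+.303)<.03)&(W[...,2]>.163)]
    print(n,len(q),q.mean(0),q[:,2].max())
    m=(np.hypot(W[...,0]-.497,W[...,1]-.149)<.028)&(W[...,2]>.122)&(W[...,2]<.14);q=W[m];print('sq',q.mean(0))
s=ctrl.read_state();print(s['force'],s['gripper_width'],s['tool_rot'],s['joint_vel'].round(3))
ctrl.close_job()
E
```

```text
top 68 [ 0.46475602 -0.30120679  0.18049454] 0.18790392334003558
sq [0.49668189 0.14900899 0.12959964]
side 32 [ 0.46357256 -0.29731047  0.17754004] 0.1867199001589497
sq [0.49568477 0.15309288 0.1284669 ]
[ 6.65833887 -2.23644201 -1.55347335] 0.04093326255592549 [4.07175304e-01 3.11229878e+00 2.14562958e-04] [-0.     0.002  0.001  0.001 -0.001 -0.003]
the job is handed in; nothing more can be done
```

I lifted the pot out by its collar before turning anything and stood it on the trivet. I then gripped the carousel knob, turned it about 117° clockwise, and handed the job in at about 22 s still holding it with a grip set to 28 N. The interface gives no verdict, so what follows is from my own last checks.

- **Pot:** its axis is within about 3 mm of the trivet centre by the top camera and 6 mm by the side camera, which sees only the pot's near side. It looked upright and released in the side view taken just after I let go.
- **Square jar:** the top camera puts it within 2 mm of the middle of the ledge. The side camera reads about 4 mm further left, again seeing only the near side. Both are well inside the 14 mm limit.
- **Jars:** all six showed lids at standing height and upright in their wells after the turn.
- **Other objects:** I did not measure the cups, tin, spoon and big pot again at the end. I saw no contact with any of them.
- **Left-over force:** a sideways force of about 7 N remained on the wrist, because the gripper is slightly off the knob's centre. Nothing was moving at hand-in.

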